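# Load the specimen board, slide it out over the reader and hold it

### The arm

A 7-joint arm with a two-finger parallel gripper is mounted at the origin on the work surface. World frame = base frame: x ahead of the robot, y to its left, z up, the work surface at z = 0. Lengths are in m, angles in rad, forces in N, time in s.
With the tool pointing down it reaches from about 0.35 to 0.9 m from the base axis. Payload 8.1 kg.
Tool frame: the origin (TCP) lies midway between the tips of the shut fingers; the grasp point (between the pads) lies 19 mm behind it; z points along the fingers, y is the line along which they close (so a half turn about z gives the same grasp; the last joint's range is limited). The gripper opens to 85 mm and grips with 20 to 120 N. Pads are 22 mm wide; open, the fingers measure 114 mm over their backs; the gripper's body (76 mm by 85 mm) begins 54 mm behind the grasp point. The pads swing forward as they close: fully open they stand 13 mm farther back than shut.
Start: joints at [-0.103, 0.434, 0.025, 1.573, -0.012, 1.134, -0.075], TCP at [0.625, -0, 0.231] pointing down, gripper open.
Joint ranges: [-2.62, 2.62], [-0.44, 2.09], [-1.27, 1.32], [0.08, 2.57], [-1.32, 4.46], [0.12, 2], [-2.74, 2.74]. Speed limits (rad/s): [2.22, 2.22, 3.01, 3.01, 3.14, 3.14, 3.14].

### API

Orientations are given as a unit quaternion [w, x, y, z].
In Python, from workcell import env gives the robot as it stands.
- The arm moves only by the tool step_arm, never from a script. Its argument "plan" is a list of rows, each a list of 3 entries, a list of its own where there are three numbers: the shift along the tool's x, y, z in mm, then the turn about the tool's z in degrees, then the opening, from 0 (shut) to 1 (fully open). A call has 1 to 8 rows; each row shifts and turns the commanded pose from where the row before left it, along the tool's axes as they then stand; what a row does not reach is not made up. A row lasts 1/10 s, in which the tool goes at most 50 mm and 8.59 degrees, less where a joint would pass 70% of its speed; a pose out of reach is approached as far as the arm can. A call is refused whole if a number of a shift passes 50 or a number of a turn 8.59, either way. A call with a gripper value outside its range is refused whole. The fingers move at their own pace and stop on an object; the grip force is fixed at half the most. Time passes only in rows, so rows that do not move let the fingers close. It gives the time, the measured TCP pose, the force, the opening and the grip force at its end, in the units of the state.
- env.sense(): the state, without advancing time (a new reading comes with each control period).
- env.camera(name): name is "scene" or "side" or "wrist"; returns a dict with "frame" (480x640x3 uint8, blue, green, red), "intrinsics" (3x3 intrinsics, pixels), "position" and "rotation" of the camera in the world; the wrist camera has in their place "mount" (4x4, takes a point from camera to tool coordinates, whose origin is the TCP and whose axes are the flange's). Camera axes: x right, y up, looking along -z (the intrinsics and any distortion apply to the point x, -y, -z); pixel columns grow to the right and rows downward; lengths in m; the calibration is good to about 2 mm. A picture is of the moment at which its call begins: read the wrist's pose just before it. There is no depth.
- env.sign_off(): hands the job in; it is judged then, once.
Trained networks look in a picture, given as the dict that the camera call returned (one of the last four; its "shot" number tells which), for a name from the list of things; names that differ only in an ending like _2 or _b are one class to them, and where a whole thing is asked for, a point or a joint stands for the part that bears it (a point fixed in the world has none). Each returns a list of dicts, best first, with "conf" (0 to 1); they miss things now and then, are a little off and sometimes report something else, mostly with a low value. They report only what shows in the picture. A call takes as long as a camera call. They do not tell look-alikes from the thing itself.
- env.look_for(picture, query): "bbox" ([left, top, width, height] in pixels, round what is visible of it).
The state is a dict: "t": time; "qpos": joint angles; "joint_vel": joint speeds; "tau": joint torques, N m; "eef_pos": TCP position; "ee_rot": TCP orientation; "ft_force": force on the tool from outside, world axes, zero at the start; "ft_torque": the same for the moment, N m; "opening": finger opening in m; "grasp_force": force on a finger pad.
Only numpy, scipy, OpenCV 4.12 (cv2) and the standard library are available. Lean on these libraries where they do the work, as an engineer would, in place of code of your own. Each camera call takes 0.05 s, during which the arm holds its last target. There are 200 camera calls.

### The job

Complete the row of round specimen mounts at the front of the grey board on the cream stand: put the two loose round mounts into the two empty seats while the board is still back on the stand, and leave the oblong mounts and everything else on the bench alone. Then slide the board straight out over the reader until its front edge is in line with the two upright marker pins, never letting it tip. That far out the loaded board would tip off the stand by itself, so finish while still holding it there, level on the stand; do not let go.

Things in the scene. Friction and masses are not known exactly. Their poses are not given: they have to be found in the camera images.
- mount_a_mid (a point): One of the two loose round specimen mounts: upright black resin cylinder 40 mm in diameter, 25 mm high, 55 to 90 g, with a small steel specimen in its top face; it stands on the table among the oblong mounts. Either may go in either empty seat. Position: the mount's centre, half-way up.
- mount_b_mid (a point): One of the two loose round specimen mounts: upright black resin cylinder 40 mm in diameter, 25 mm high, 55 to 90 g, with a small steel specimen in its top face; it stands on the table among the oblong mounts. Either may go in either empty seat. Position: the mount's centre, half-way up.
- mount_c_mid (a point): A third round mount, the same, that already sits in the middle seat and stays there. Position: the mount's centre, half-way up.
- seat0 (a point): Left (board's +y, empty) of the three round seats in the board's front row: a flat-bottomed pocket 45 mm in diameter, 5 mm deep. The seats are 60 mm apart, across the board. This point is where the centre (half-way up) of a seated mount belongs: 12.5 mm above the pocket floor, 7.5 mm above the board's upper face. A seated mount stands 20 mm out of the board.
- seat1 (a point): Middle (taken) of the three round seats in the board's front row: a flat-bottomed pocket 45 mm in diameter, 5 mm deep. The seats are 60 mm apart, across the board. This point is where the centre (half-way up) of a seated mount belongs: 12.5 mm above the pocket floor, 7.5 mm above the board's upper face. A seated mount stands 20 mm out of the board.
- seat2 (a point): Right (board's -y, empty) of the three round seats in the board's front row: a flat-bottomed pocket 45 mm in diameter, 5 mm deep. The seats are 60 mm apart, across the board. This point is where the centre (half-way up) of a seated mount belongs: 12.5 mm above the pocket floor, 7.5 mm above the board's upper face. A seated mount stands 20 mm out of the board.
- board: Loose grey plastic board, 240 mm long (its x), 190 mm wide (its y), 10 mm thick, about 0.5 kg, lying flat on the stand, at first overhanging its front edge by 15 to 35 mm. Origin: centre of the underside. +x is the front (outward) end, with the row of seats 38 mm from the front edge; the handle is at the tail. Held only by ordinary friction.
- handle (a point): Centre of the board's handle: a grey upright rib across the board's tail, 16 mm thick (along the board's x), 60 mm long (along its y), standing 35 mm above the board's upper face. This point is half-way up, 17.5 mm above that face, on the centre line, 95 mm behind the board's middle; 17 mm of board lie behind the rib. Pinch it from above, fingers closing along the board's x.
- board_front (a point): Middle of the board's front edge, at the upper face.
- stand: Fixed cream block, 220 mm long (its x), 200 mm wide, 50 mm high, on which the board lies. Origin: centre of its underside on the table. Its +x points outward, the way the board slides (roughly to the robot's left, turned somewhat forward or back); its front edge is 110 mm from its origin.
- reader: Fixed flat black camera unit, 20 mm high, on the table in front of the stand, with three lenses and two upright steel marker pins (8 mm thick, 90 mm high with a dark ball top) on its y axis, 120 mm left and right of the middle of the board's path. Origin: at table level mid-way between the pins, 130 to 150 mm beyond the stand's front edge; x points outward, parallel to the stand's. The board's front edge belongs on the pins' line.
- oblong_a: Oblong black resin mount, 52 by 28 mm, 25 mm high, standing among the round ones; to be left alone. Origin: centre of its underside.
- oblong_b: Oblong black resin mount, 52 by 28 mm, 25 mm high, standing among the round ones; to be left alone. Origin: centre of its underside.
- dish: Shallow glass dish, 90 mm across, 15 mm high; to be left alone. Origin: centre of its underside.
- bottle: Small amber bottle, 36 mm across, 75 mm high; to be left alone. Origin: centre of its underside.
- mouse: Black computer mouse, 105 by 60 mm, 33 mm high; to be left alone. Origin: centre of its underside.
- tweezers: Steel tweezers lying flat, about 120 mm long, 6 mm high; to be left alone. Origin: at its underside, about the middle.
Things that resemble listed ones, but are neither listed nor needed, are in the scene too. What is shaped like the part that bears mount_b_mid but brown or purple is not meant.

How it is judged:
On the way:
1. all three seats hold a round mount, let go, while the board is still back on the stand (overhang under 55 mm) ((distance between mount_a_mid and seat0 below 0.0045 m or distance between mount_a_mid and seat1 below 0.0045 m or distance between mount_a_mid and seat2 below 0.0045 m) and angle between each of mount_a_mid, mount_b_mid, mount_c_mid's own z axis and vertical below 0.1 rad and (distance between mount_b_mid and seat0 below 0.0045 m or distance between mount_b_mid and seat1 below 0.0045 m or distance between mount_b_mid and seat2 below 0.0045 m) and (distance between mount_c_mid and seat0 below 0.0045 m or distance between mount_c_mid and seat1 below 0.0045 m or distance between mount_c_mid and seat2 below 0.0045 m) and x of board_front in the frame of stand below 0.165 m and contact force between each of mount_a, mount_b, mount_c and the fingers below 0.1 N), for 0.2 s.
At the end, for the whole second after the job is handed in: Three round mounts in the seats (within 4.5 mm, upright); board front edge within 8 mm of the pins' line and 20 mm of their middle, square to 0.1 rad, level to 0.05 rad, still, carried by the stand (not raised over 6 mm, not on the reader), fingers holding it with over 1 N ((distance between mount_a_mid and seat0 below 0.0045 m or distance between mount_a_mid and seat1 below 0.0045 m or distance between mount_a_mid and seat2 below 0.0045 m) and angle between each of mount_a_mid, mount_b_mid, mount_c_mid's own z axis and vertical below 0.1 rad and (distance between mount_b_mid and seat0 below 0.0045 m or distance between mount_b_mid and seat1 below 0.0045 m or distance between mount_b_mid and seat2 below 0.0045 m) and (distance between mount_c_mid and seat0 below 0.0045 m or distance between mount_c_mid and seat1 below 0.0045 m or distance between mount_c_mid and seat2 below 0.0045 m) and x of board_front in the frame of reader between -0.008 and 0.008 m and y of board_front in the frame of reader between -0.02 and 0.02 m and angle between the x axis of board and the x axis of stand, either way round below 0.1 rad and angle between board's own z axis and vertical below 0.05 rad and z of board in the frame of stand between 0.045 and 0.056 m and contact force between board and the fingers above 1 N and contact force between board and stand above 0.5 N and contact force between board and reader below 0.1 N and linear speed of board below 0.02 m/s); the arm keeps its last pose, push and grip.
It fails at once if the board tips (more than 0.12 rad) (angle between board's own z axis and vertical above 0.12 rad).
It fails at once if an oblong mount or another bystander is moved more than 25 mm (distance of any of oblong_a, oblong_b, dish, bottle, mouse, tweezers from where it was at the start of the episode above 0.025 m).
It also fails if it takes over 64 s, if anything falls off the work surface, if the arm or the gripper's body presses on something with over 40 N, if the wrist force passes 120 N, or if a joint passes its speed limit or range.

## Working session

There is one attempt and no reset: what is moved stays moved. The work goes in short steps, Python scripts to look and compute and a tool call to move; the robot and the scene stay as the last step left them, time stands still between calls to the robot, and variables do not carry over. Pictures are saved under pics/ and viewed, at most 10 in all, crops included, and the job is handed in when it is done.

Besides the shell and the picture viewer there is one more tool, called after "Call:" by a JSON object that holds its "method" and its "body", one argument or row to a line. step_arm: Moves the arm, as the interface text tells. Its arguments: {"type":"object","properties":{"plan":{"type":"array"}},"required":["plan"]}

```bash
mkdir -p pics; ls; cat > h.py <<'E'
import numpy as np, cv2
from workcell import env
from scipy.spatial.transform import Rotation as R
def rot(q): return R.from_quat([q[1],q[2],q[3],q[0]]).as_matrix()
def pose(name,c,s=None):
    if name!='wrist': return np.array(c['position']),np.array(c['rotation']).reshape(3,3)
    T=rot(s['ee_rot']);M=np.array(c['mount']);return np.array(s['eef_pos'])+T@M[:3,3],T@M[:3,:3]
def snap(name,f=None):
    s=env.sense();c=env.camera(name)
    if f: cv2.imwrite('pics/'+f,c['frame'])
    p,Q=pose(name,c,s);return c,p,Q
def ray(c,Q,uv):
    K=np.array(c['intrinsics']);d=np.linalg.solve(K,[uv[0],uv[1],1]);return Q@np.array([d[0],-d[1],-d[2]])
def onz(c,p,Q,uv,z):
    d=ray(c,Q,uv);return p+d*(z-p[2])/d[2]
def proj(c,p,Q,X):
    v=Q.T@(np.array(X)-p);K=np.array(c['intrinsics']);w=K@np.array([v[0],-v[1],-v[2]]);return w[:2]/w[2]
E
python3 - <<'E'
from h import *
np.set_printoptions(precision=3,suppress=True)
print(env.sense())
for n in ['scene','side','wrist']:
    c,p,Q=snap(n,n+'0.png'); print(n,p,Q.tolist(),c['intrinsics'],[k for k in c])
    for q in ['mount_a_mid','board','handle','oblong_a','stand','reader']:
        print(q,[(np.round(d['bbox']).tolist(),round(d['conf'],2)) for d in env.look_for(c,q)][:5])
E
```

```text
pics
{'t': 0.0, 'qpos': array([-0.103,  0.435,  0.025,  1.574, -0.012,  1.134, -0.075]), 'joint_vel': array([ 0.002,  0.002, -0.002,  0.   , -0.001,  0.001, -0.   ]), 'tau': array([  0.   , -67.046,   1.025, -31.62 ,   0.016,   0.013,  -0.   ]), 'eef_pos': array([ 0.624, -0.   ,  0.231]), 'ee_rot': array([-0.001,  0.707,  0.707, -0.001]), 'ft_force': array([ 0.14 , -0.206, -1.401]), 'ft_torque': array([ 0.042, -0.023,  0.019]), 'grasp_force': 0.0, 'opening': 0.08522729326731113}Traceback (most recent call last):
  File "<stdin>", line 5, in <module>
  File "h.py", line 11, in snap
    p,Q=pose(name,c,s);return c,p,Q
        ~~~~^^^^^^^^^^
  File "h.py", line 6, in pose
    if name!='wrist': return np.array(c['position']),np.array(c['rotation']).reshape(3,3)
                                                     ~~~~~~~~~~~~~~~~~~~~~~~~~~~~~~~^^^^^
ValueError: cannot reshape array of size 4 into shape (3,3)
```

```bash
sed -i "s/np.array(c\['rotation'\]).reshape(3,3)/rot(c['rotation'])/" h.py
python3 - <<'E'
from h import *
np.set_printoptions(precision=3,suppress=True)
for n in ['scene','side','wrist']:
    c,p,Q=snap(n,n+'0.png'); print(n,p,Q[:,2],c['intrinsics'][0],[k for k in c])
    for q in ['mount_a_mid','board','handle','oblong_a','reader']:
        print(q,[(np.round(d['bbox']).tolist(),round(d['conf'],2)) for d in env.look_for(c,q)][:6])
E
```

```text
scene [1.429 0.46  0.735] [0.735 0.427 0.527] [470.543   0.    322.643] ['frame', 'intrinsics', 'position', 'rotation', 'shot']
mount_a_mid [([478.0, 278.0, 17.0, 18.0], 0.65)]
board [([232.0, 219.0, 115.0, 62.0], 0.86)]
handle [([196.0, 208.0, 17.0, 30.0], 0.61)]
oblong_a [([473.0, 304.0, 25.0, 24.0], 0.91), ([431.0, 288.0, 18.0, 20.0], 0.69), ([394.0, 243.0, 42.0, 12.0], 0.16)]
reader [([327.0, 234.0, 68.0, 87.0], 0.98)]
side [0.237 0.68  0.844] [-0.261  0.681  0.684] [513.613   0.    323.7  ] ['frame', 'intrinsics', 'position', 'rotation', 'shot']
mount_a_mid [([242.0, 188.0, 115.0, 89.0], 0.22)]
board [([243.0, 188.0, 114.0, 89.0], 0.79)]
handle [([244.0, 185.0, 116.0, 92.0], 0.94)]
oblong_a [([197.0, 420.0, 35.0, 36.0], 0.78), ([245.0, 187.0, 112.0, 91.0], 0.69), ([234.0, 372.0, 32.0, 33.0], 0.56), ([367.0, 336.0, 12.0, 28.0], 0.41)]
reader [([204.0, 278.0, 139.0, 57.0], 0.79), ([243.0, 188.0, 115.0, 90.0], 0.54)]
wrist [0.624 0.076 0.373] [0.    0.298 0.955] [368.      0.    316.782] ['frame', 'intrinsics', 'mount', 'shot']
mount_a_mid []
board [([166.0, 201.0, 216.0, 232.0], 0.61)]
handle [([166.0, 201.0, 216.0, 229.0], 0.78)]
oblong_a []
reader [([83.0, 61.0, 349.0, 106.0], 0.78)]
```

View pics/scene0.png

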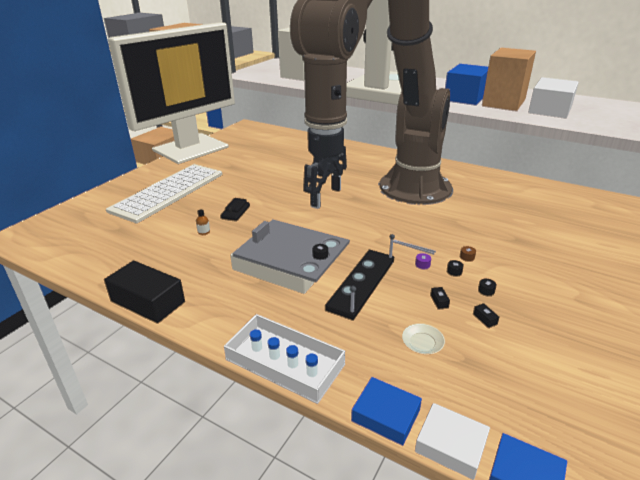

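View pics/side0.png

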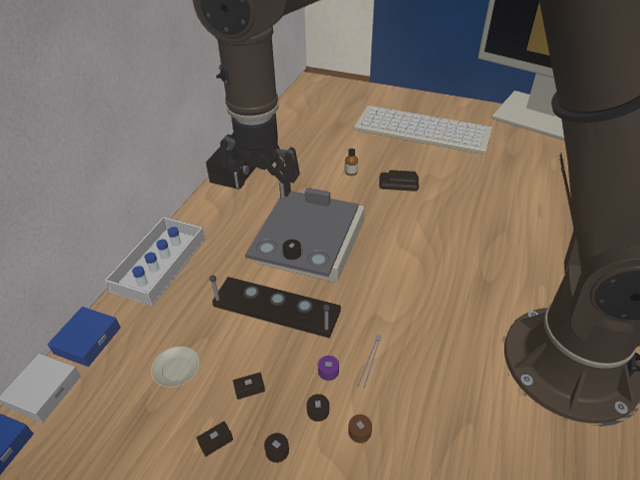

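The scene view shows the board at (290,250), mount c at (320,251), black round mounts at (455,268) and (487,287), purple (423,261) and brown (468,253) decoys. In the side view the black rounds are at (318,407) and (277,447), the empty seats at (267,247) and (319,259), and the pin tops at (213,279) and (326,309).

```bash
cat > seg.py <<'E'
from h import *
np.set_printoptions(precision=4,suppress=True)
def blob(img,uv,r,thr=70):
    u,v=uv;w=(img[v-r:v+r,u-r:u+r].max(2)<thr).astype(np.uint8)
    n,l,st,ce=cv2.connectedComponentsWithStats(w)
    i=1+np.argmin([np.hypot(*(ce[k]-r))+ (0 if st[k,4]>30 else 1e3) for k in range(1,n)])
    s=st[i];return (s[0]+s[2]/2-.5+u-r,s[1]+s[3]/2-.5+v-r),s
E
python3 - <<'E'
from seg import *
for n,l in [('scene',{'A':(455,268),'B':(487,287),'oa':(440,298),'ob':(486,315)}),('side',{'A':(318,407),'B':(277,447),'oa':(249,385),'ob':(215,439)})]:
    c,p,Q=snap(n)
    for k,uv in l.items():
        b,s=blob(c['frame'],uv,22);print(n,k,b,s,onz(c,p,Q,b,.0125))
    if n=='side':
        for uv,z in [((267,247),.055),((319,259),.055),((247,262),.06),((331,275),.06),((365,208),.06),((276,194),.06),((317,197),.0775),((213,279),.09),((326,309),.09),((292,249),.0675)]: print(uv,onz(c,p,Q,uv,z))
        cv2.imwrite('pics/c1.png',cv2.resize(c['frame'][180:330,200:400],None,fx=4,fy=4,interpolation=cv2.INTER_CUBIC))
    else:
        for uv,z in [((331,244),.055),((309,268),.055),((320,251),.0675),((392,237),.09),((352,291),.09)]: print(uv,onz(c,p,Q,uv,z))
E
```

```text
scene A (np.float64(454.5), np.float64(268.0)) [ 14  15  16  15 173] [0.4216 0.2633 0.0125]
scene B (np.float64(487.0), np.float64(287.0)) [ 14  14  17  17 209] [0.459  0.3541 0.0125]
scene oa (np.float64(439.5), np.float64(297.5)) [ 13  11  18  22 254] [0.553  0.2664 0.0125]
scene ob (np.float64(486.0), np.float64(315.0)) [ 10  11  25  23 323] [0.5607 0.376  0.0125]
(331, 244) [ 0.5343 -0.0359  0.055 ]
(309, 268) [ 0.652  -0.0316  0.055 ]
(320, 251) [ 0.5919 -0.0355  0.0675]
(392, 237) [0.4774 0.1088 0.09  ]
(352, 291) [0.7176 0.1172 0.09  ]
side A (np.float64(317.5), np.float64(407.5)) [ 11  10  22  26 441] [0.4136 0.2609 0.0125]
side B (np.float64(276.5), np.float64(447.0)) [ 10   8  24  29 509] [0.4518 0.3504 0.0125]
side oa (np.float64(248.5), np.float64(385.5)) [  6  10  32  26 515] [0.5467 0.264  0.0125]
side ob (np.float64(214.5), np.float64(438.5)) [  4   5  36  34 637] [0.5553 0.3733 0.0125]
(267, 247) [ 0.6474 -0.0376  0.055 ]
(319, 259) [ 0.5261 -0.0423  0.055 ]
(247, 262) [0.6653 0.0234 0.06  ]
(331, 275) [ 0.4842 -0.0027  0.06  ]
(365, 208) [ 0.4822 -0.2345  0.06  ]
(276, 194) [ 0.704  -0.2112  0.06  ]
(317, 197) [ 0.5966 -0.2142  0.0775]
(213, 279) [0.6911 0.1141 0.09  ]
(326, 309) [0.454 0.108 0.09 ]
(292, 249) [ 0.5873 -0.0392  0.0675]
```

View pics/c1.png

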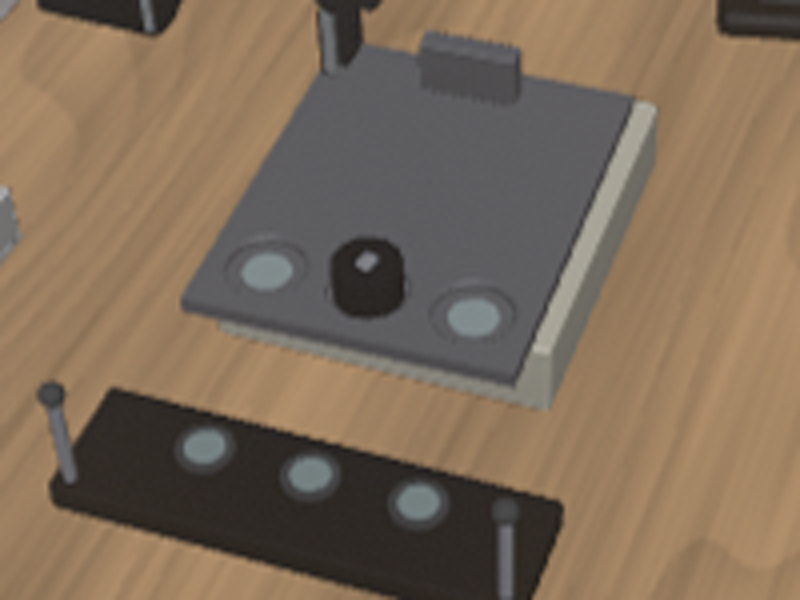

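The crop confirms it: the empty seat pockets are at side pixels (267,247) and (318,259), mount c sits in the middle, and the handle is at (317,197). Turning the tool 88°, so the fingers close along the board's x, then going over mount A.

Call:
{"method": "step_arm", "body": {
  "plan": [
    [[0,0,0],8.5,0.8],
    [[0,0,0],8.5,0.8],
    [[0,0,0],8.5,0.8],
    [[0,0,0],8.5,0.8],
    [[0,0,0],8.5,0.8],
    [[0,0,0],8.5,0.8],
    [[0,0,0],8.5,0.8],
    [[0,0,0],8.5,0.8]
  ]
}}

```text
t: 1.85
eef_pos: [0.625, 0.0, 0.2314]
ee_rot: [-0.0, 0.982, 0.188, 0.0]
ft_force: [0.3, -0.1, -0.1]
opening: 0.0683
grasp_force: 0.0
```

Call:
{"method": "step_arm", "body": {
  "plan": [
    [[0,0,0],8.5,0.8],
    [[0,0,0],8.5,0.8],
    [[0,0,0],3,0.8],
    [[-35,-43,0],0,0.8],
    [[-35,-43,0],0,0.8],
    [[-35,-43,0],0,0.8],
    [[-35,-43,0],0,0.8],
    [[-35,-43,0],0,0.8]
  ]
}}

```text
t: 2.65
eef_pos: [0.4591, 0.1896, 0.2315]
ee_rot: [-0.0, 1.0, 0.017, 0.0]
ft_force: [0.6, 0.9, 0.8]
opening: 0.0683
grasp_force: 0.0
```

Call:
{"method": "step_arm", "body": {
  "plan": [
    [[0,0,0],0,0.8],
    [[0,0,0],0,0.8],
    [[0,0,0],0,0.8]
  ]
}}

```text
t: 2.95
eef_pos: [0.4614, 0.1873, 0.2315]
ee_rot: [0.0, 1.0, 0.017, 0.0]
ft_force: [-0.4, -0.1, 0.8]
opening: 0.0685
grasp_force: 0.0
```

```bash
python3 - <<'E'
from seg import *
s=env.sense();print(s['eef_pos'],s['ee_rot'],s['qpos'])
c,p,Q=snap('wrist','w1.png')
for k,X in {'A':(.417,.262,.0125),'B':(.455,.352,.0125)}.items(): print(k,proj(c,p,Q,X))
E
```

```text
[0.4614 0.1873 0.2315] [0.0001 0.9999 0.0167 0.0004] [-0.7448  0.2257  0.3062  1.8951 -0.078   1.0317 -1.9432]
A [242.8734 238.8218]
B [151.6264 199.831 ]
```

View pics/w1.png

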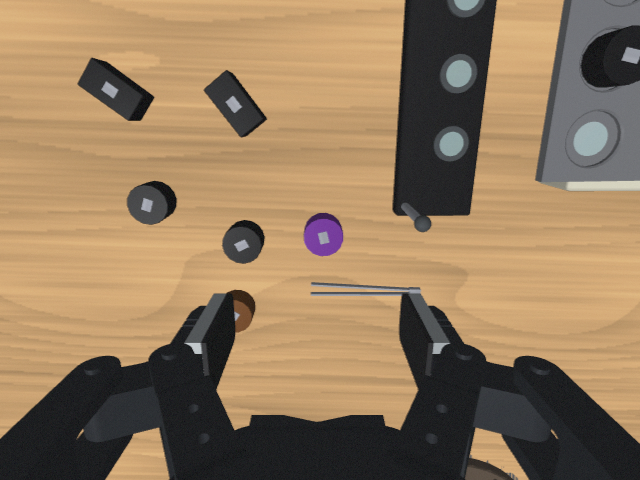

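The wrist view shows black rounds A at (243,242) and B at (151,203), matching the projections. The purple decoy at (323,235) and brown at (240,310) are to be avoided.

```bash
python3 - <<'E'
from seg import *
c,p,Q=snap('wrist')
s=env.sense();T=rot(s['ee_rot'])
for k,uv in {'A':(243,242),'B':(151,203)}.items():
    b,st=blob(c['frame'],uv,34,95);X=onz(c,p,Q,b,.0125);print(k,b,st,X,'tool d mm',T.T@(X-s['eef_pos'])*1e3)
for k,uv,z in [('pin top',(423,223),.085),('pin base',(405,210),.02),('seat0',(590,138),.055)]: print(k,onz(c,p,Q,uv,z))
E
```

```text
A (np.float64(242.5), np.float64(241.5)) [  13   12   42   44 1252] [0.4143 0.2621 0.0125] tool d mm [-44.8642 -76.8602 218.7969]
B (np.float64(151.0), np.float64(202.5)) [  10   12   49   44 1482] [0.4526 0.3525 0.0125] tool d mm [  -3.7209 -165.9542  218.7746]
pin top [0.4596 0.1003 0.085 ]
pin base [0.4548 0.0996 0.02  ]
seat0 [ 0.5296 -0.0401  0.055 ]
```

Call:
{"method": "step_arm", "body": {
  "plan": [
    [[-22,-38,0],0,0.75],
    [[-23,-39,0],0,0.75],
    [[0,0,40],0,0.75],
    [[0,0,40],0,0.75],
    [[0,0,40],0,0.75],
    [[0,0,0],0,0.75],
    [[0,0,0],0,0.75]
  ]
}}

```text
t: 3.75
eef_pos: [0.4136, 0.2627, 0.1116]
ee_rot: [0.001, 1.0, 0.016, -0.0]
ft_force: [0.0, -0.5, 0.9]
opening: 0.0642
grasp_force: 0.0
```

```bash
python3 - <<'E'
from seg import *
c,p,Q=snap('wrist','w2.png')
s=env.sense();T=rot(s['ee_rot']);print(s['eef_pos'],T.round(3).tolist())
uv=proj(c,p,Q,(.4143,.2621,.0125)).round().astype(int);print(uv)
b,st=blob(c['frame'],uv,60,95);X=onz(c,p,Q,b,.0125);print(b,st,X,'tool d mm',T.T@(X-s['eef_pos'])*1e3)
E
```

```text
[0.4142 0.2635 0.1126] [[0.999, 0.033, 0.001], [0.033, -0.999, 0.0], [0.001, -0.0, -1.0]]
[317 234]
(np.float64(318.5), np.float64(234.0)) [  32   28   60   65 2782] [0.414  0.2612 0.0125] tool d mm [ -0.3645   2.2603 100.1436]
```

View pics/w2.png

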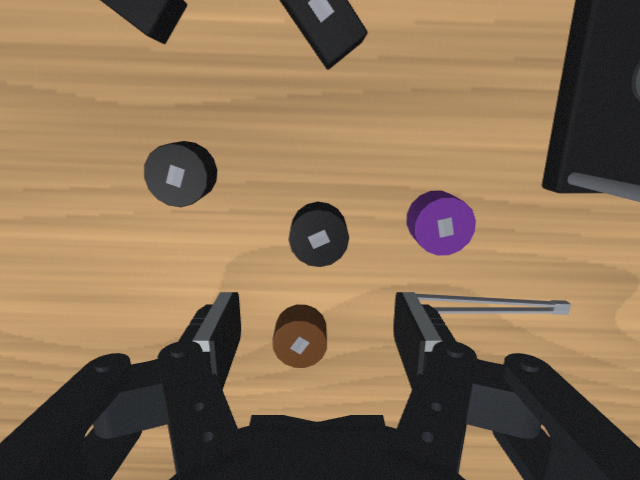

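A is at (318,234) in the wrist picture, in line with the fingers. Descending and gripping.

Call:
{"method": "step_arm", "body": {
  "plan": [
    [[0,2,40],0,0.75],
    [[0,0,40],0,0.75],
    [[0,0,27],0,0.75],
    [[0,0,0],0,0.75],
    [[0,0,0],0,0.3],
    [[0,0,0],0,0.3],
    [[0,0,0],0,0.3],
    [[0,0,0],0,0.3]
  ]
}}

```text
t: 4.6
eef_pos: [0.4146, 0.2626, 0.0069]
ee_rot: [-0.001, 1.0, 0.017, 0.002]
ft_force: [-0.1, -1.3, 7.1]
opening: 0.038
grasp_force: 59.3
```

Call:
{"method": "step_arm", "body": {
  "plan": [
    [[0,0,0],0,0.3],
    [[0,0,0],0,0.3]
  ]
}}

```text
t: 4.8
eef_pos: [0.4146, 0.2626, 0.0069]
ee_rot: [-0.001, 1.0, 0.017, 0.002]
ft_force: [-0.1, -0.9, 6.8]
opening: 0.0379
grasp_force: 59.3
```

Call:
{"method": "step_arm", "body": {
  "plan": [
    [[0,0,-20],0,0.3],
    [[0,0,-45],0,0.3],
    [[0,0,-45],0,0.3],
    [[0,0,-45],0,0.3],
    [[20,45,0],0,0.3],
    [[20,45,0],0,0.3],
    [[20,45,0],0,0.3],
    [[20,45,0],0,0.3]
  ]
}}

```text
t: 5.6
eef_pos: [0.5004, 0.0831, 0.162]
ee_rot: [-0.001, 1.0, 0.018, 0.002]
ft_force: [1.4, 0.4, -0.1]
opening: 0.038
grasp_force: 60.4
```

Call:
{"method": "step_arm", "body": {
  "plan": [
    [[12,45,0],0,0.3],
    [[5,40,0],0,0.3],
    [[0,10,0],0,0.3],
    [[0,0,0],0,0.3],
    [[0,0,0],0,0.3],
    [[0,0,0],0,0.3]
  ]
}}

```text
t: 6.2
eef_pos: [0.5194, -0.0076, 0.1598]
ee_rot: [-0.001, 1.0, 0.019, 0.0]
ft_force: [-0.2, -0.1, -0.7]
opening: 0.0378
grasp_force: 60.4
```

```bash
python3 - <<'E'
from seg import *
c,p,Q=snap('wrist','w3.png')
s=env.sense();T=rot(s['ee_rot']);print(s['eef_pos'],T.round(3).tolist(),s['qpos'],s['opening'])
for X in [(.528,-.04,.055),(.648,-.036,.055),(.59,-.037,.08)]: print(proj(c,p,Q,X))
E
```

```text
[ 0.5194 -0.0078  0.1597] [[0.999, 0.038, 0.0], [0.038, -0.999, 0.001], [0.0, -0.001, -1.0]] [-0.3588  0.3472  0.3525  1.9411 -0.1543  0.8785 -1.46  ] 0.037861533604758794
[363.6723 222.2754]
[372.05  28.72]
[371.6824 130.6104]
```

View pics/w3.png

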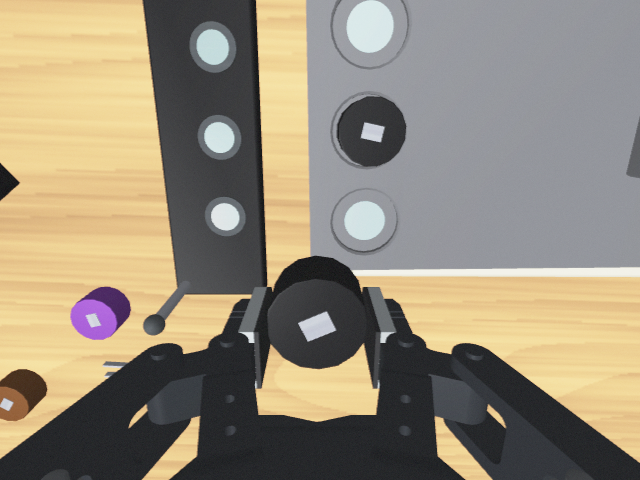

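The wrist view shows mount A held, top at (317,324). Seat0 is at (364,221), mount c at (371,131) and seat2 at (370,27).

```bash
cat > seats.py <<'E'
from seg import *
def disc(img,uv,r=30):
    u,v=map(int,np.round(uv));y0,y1,x0,x1=max(v-r,0),v+r,max(u-r,0),u+r;w=(img[y0:y1,x0:x1].min(2)>190).astype(np.uint8)
    n,l,st,ce=cv2.connectedComponentsWithStats(w);i=1+np.argmax(st[1:,4]);return ce[i]+[x0,y0],st[i]
E
python3 - <<'E'
from seats import *
c,p,Q=snap('wrist')
s=env.sense();T=rot(s['ee_rot']);P=s['eef_pos']
S=[]
for uv in [(364,221),(370,27)]:
    b,st=disc(c['frame'],uv);X=onz(c,p,Q,b,.055);S.append(X);print(b,st,X,'tool',T.T@(X-P)*1e3)
d=S[1]-S[0];print('dist',np.hypot(*d[:2]),'board x dir',np.array([-d[1],d[0]])/np.hypot(*d[:2]))
# held mount: predicted outlines
a=np.linspace(0,2*np.pi,60)
for h in (.018,-.007):
    pts=np.array([proj(c,p,Q,P+T@np.array([.02*np.cos(t),.02*np.sin(t),-h])) for t in a]);print('held',h,pts.min(0),pts.max(0),pts.mean(0))
b,st=blob(c['frame'],(317,312),70,110);print(b,st)
E
```

```text
[363.8583 220.0675] [  10   10   40   39 1200] [ 0.5296 -0.0402  0.055 ] tool [  8.929   32.6011 104.5153]
[369.3823  25.7465] [   6    0   47   52 1925] [ 0.6494 -0.0344  0.055 ] tool [128.9063  31.3716 104.5455]
dist 0.11998364754196773 board x dir [-0.0478  0.9989]
held 0.018 [264.4201 278.0978] [368.788  370.0449] [316.601  324.2916]
held -0.007 [272.0767 254.2725] [361.3015 335.0441] [316.6869 294.7304]
(np.float64(316.5), np.float64(311.5)) [    0     0   140   140 11941]
```

Call:
{"method": "step_arm", "body": {
  "plan": [
    [[9,32.6,0],0.5,0.3],
    [[0,0,40],0,0.3],
    [[0,0,30],0,0.3],
    [[0,0,0],0,0.3],
    [[0,0,0],0,0.3],
    [[0,0,0],0,0.3]
  ]
}}

```text
t: 6.9
eef_pos: [0.5307, -0.0416, 0.0908]
ee_rot: [-0.0, 1.0, 0.013, 0.001]
ft_force: [0.5, 0.0, 0.2]
opening: 0.038
grasp_force: 60.5
```

```bash
python3 - <<'E'
from seats import *
s=env.sense();T=rot(s['ee_rot']);P=s['eef_pos'];print(P,T.round(3).tolist(),T.T@(np.array([.5296,-.0402,.062])-P)*1e3)
E
```

```text
[ 0.5307 -0.0416  0.0908] [[1.0, 0.027, 0.002], [0.027, -1.0, 0.0], [0.002, -0.0, -1.0]] [-1.131  -1.4644 28.815 ]
```

Call:
{"method": "step_arm", "body": {
  "plan": [
    [[-1,-1.4,10],-1.1,0.3],
    [[0,0,8],0,0.3],
    [[0,0,5],0,0.3],
    [[0,0,3],0,0.3],
    [[0,0,0],0,0.3],
    [[0,0,0],0,0.3]
  ]
}}

```text
t: 7.5
eef_pos: [0.5286, -0.0408, 0.0633]
ee_rot: [0.0, 1.0, 0.023, -0.0]
ft_force: [-0.4, -0.7, 0.5]
opening: 0.0378
grasp_force: 60.5
```

Call:
{"method": "step_arm", "body": {
  "plan": [
    [[0,0,1],0,0.3],
    [[0,0,0],0,0.3],
    [[0,0,0],0,0.7],
    [[0,0,0],0,0.7],
    [[0,0,0],0,0.7],
    [[0,0,-30],0,0.7],
    [[0,0,-50],0,0.7],
    [[0,0,-40],0,0.75]
  ]
}}

```text
t: 8.3
eef_pos: [0.5285, -0.041, 0.1843]
ee_rot: [0.0, 1.0, 0.022, 0.0]
ft_force: [1.1, 0.7, 0.3]
opening: 0.0643
grasp_force: 0.0
```

Call:
{"method": "step_arm", "body": {
  "plan": [
    [[-20,-45,0],0,0.75],
    [[0,0,0],0,0.75],
    [[0,0,0],0,0.75],
    [[0,0,0],0,0.75]
  ]
}}

```text
t: 8.7
eef_pos: [0.5065, 0.0028, 0.1821]
ee_rot: [0.0, 1.0, 0.023, -0.0]
ft_force: [0.3, -0.0, -0.5]
opening: 0.0642
grasp_force: 0.0
```

```bash
python3 - <<'E'
from seats import *
s=env.sense();T=rot(s['ee_rot']);P=s['eef_pos'];print(P,T.round(3).tolist())
c,p,Q=snap('wrist','w4.png')
print(proj(c,p,Q,(.5296,-.0402,.08)))
print('toB',T.T@(np.array([.4526,.3525,.0125])-P)*1e3)
E
```

```text
[0.5065 0.0028 0.1821] [[0.999, 0.045, -0.0], [0.045, -0.999, -0.0], [-0.0, 0.0, -1.0]]
[381.4634 203.5129]
toB [ -38.0331 -351.8006  169.4993]
```

View pics/w4.png

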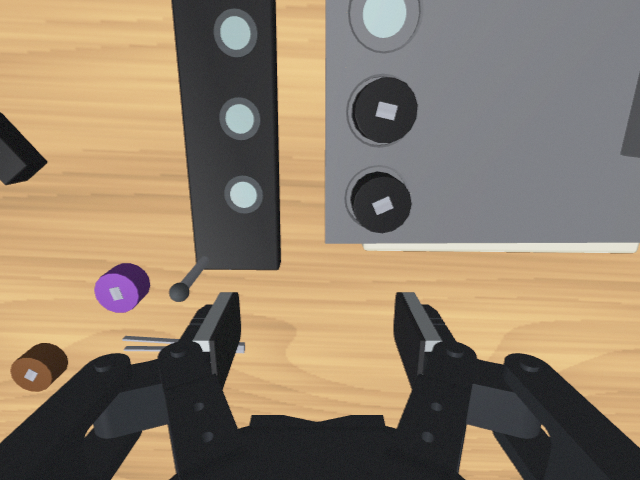

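A is seated: its top is at (381,202), predicted (381,204), and mount c is at (385,110). On to B.

Call:
{"method": "step_arm", "body": {
  "plan": [
    [[-5,-44,0],0,0.75],
    [[-5,-44,0],0,0.75],
    [[-5,-44,0],0,0.75],
    [[-5,-44,0],0,0.75],
    [[-5,-44,0],0,0.75],
    [[-5,-44,0],0,0.75],
    [[-4,-44,0],0,0.75],
    [[-4,-44,0],0,0.75]
  ]
}}

```text
t: 9.55
eef_pos: [0.453, 0.3541, 0.1818]
ee_rot: [0.0, 1.0, 0.022, -0.0]
ft_force: [1.1, -0.0, -0.3]
opening: 0.0643
grasp_force: 0.0
```

Call:
{"method": "step_arm", "body": {
  "plan": [
    [[0,0,40],0,0.75],
    [[0,0,40],0,0.75],
    [[0,0,0],0,0.75],
    [[0,0,0],0,0.75],
    [[0,0,0],0,0.75]
  ]
}}

```text
t: 10.05
eef_pos: [0.4543, 0.3533, 0.1041]
ee_rot: [-0.001, 1.0, 0.022, 0.001]
ft_force: [-0.5, 0.5, -0.4]
opening: 0.0642
grasp_force: 0.0
```

```bash
python3 - <<'E'
from seats import *
s=env.sense();T=rot(s['ee_rot']);P=s['eef_pos'];print(P,s['qpos'])
c,p,Q=snap('wrist')
uv=proj(c,p,Q,(.4526,.3525,.0125)).round().astype(int);print(uv)
b,st=blob(c['frame'],uv,60,95);X=onz(c,p,Q,b,.0125);print(b,st,X,'tool d mm',T.T@(X-s['eef_pos'])*1e3,T.T@(np.array([.4526,.3525,.007])-P)*1e3)
E
```

```text
[0.4543 0.3533 0.1041] [-0.9102  0.4924  0.2178  1.855  -0.1416  0.8066 -2.1466]
[318 241]
(np.float64(319.5), np.float64(241.0)) [  31   27   62   67 2953] [0.4525 0.3514 0.0125] tool d mm [-2.0678  2.0065 91.6306] [-1.894   0.8882 97.1325]
```

Call:
{"method": "step_arm", "body": {
  "plan": [
    [[-2,1.5,40],0,0.75],
    [[0,0,40],0,0.75],
    [[0,0,17],0,0.75],
    [[0,0,0],0,0.75],
    [[0,0,0],0,0.3],
    [[0,0,0],0,0.3],
    [[0,0,0],0,0.3],
    [[0,0,0],0,0.3]
  ]
}}

```text
t: 10.9
eef_pos: [0.4521, 0.3526, 0.0078]
ee_rot: [-0.001, 1.0, 0.023, 0.001]
ft_force: [-0.6, -0.9, 4.2]
opening: 0.0378
grasp_force: 59.6
```

Call:
{"method": "step_arm", "body": {
  "plan": [
    [[0,0,0],0,0.3],
    [[0,0,-30],0,0.3],
    [[0,0,-45],0,0.3],
    [[0,0,-45],0,0.3],
    [[0,0,-40],0,0.3],
    [[16,45,0],0,0.3],
    [[16,45,0],0,0.3],
    [[16,45,0],0,0.3]
  ]
}}

```text
t: 11.7
eef_pos: [0.5058, 0.218, 0.1678]
ee_rot: [-0.001, 1.0, 0.023, 0.002]
ft_force: [1.4, 0.3, -1.7]
opening: 0.0381
grasp_force: 60.4
```

Call:
{"method": "step_arm", "body": {
  "plan": [
    [[16,45,0],0,0.3],
    [[16,45,0],0,0.3],
    [[16,45,0],0,0.3],
    [[16,45,0],0,0.3],
    [[16,45,0],0,0.3],
    [[0,0,0],0,0.3],
    [[0,0,0],0,0.3],
    [[0,0,0],0,0.3]
  ]
}}

```text
t: 12.5
eef_pos: [0.5949, -0.0008, 0.1663]
ee_rot: [-0.001, 1.0, 0.023, 0.001]
ft_force: [0.1, 0.3, -1.6]
opening: 0.0379
grasp_force: 60.5
```

```bash
python3 - <<'E'
from seats import *
s=env.sense();T=rot(s['ee_rot']);P=s['eef_pos'];print(P,T.round(3).tolist(),s['opening'],'to seat2',T.T@(np.array([.6494,-.0344,.062])-P)*1e3)
c,p,Q=snap('wrist','w5.png')
uv=proj(c,p,Q,(.6494,-.0344,.055));print(uv)
if 0<uv[1]<480:
    b,st=disc(c['frame'],uv);X=onz(c,p,Q,b,.055);print(b,st,X,'tool',T.T@(X-P)*1e3)
E
```

```text
[ 0.5949 -0.0008  0.1663] [[0.999, 0.047, 0.001], [0.047, -0.999, 0.001], [0.001, -0.001, -1.0]] 0.03788211906547996 to seat2 [ 52.7883  36.2317 104.288 ]
[370.1401 154.7206]
[370.0286 154.6601] [  10    9   41   42 1365] [ 0.6494 -0.0343  0.055 ] tool [ 52.8203  36.1626 111.2881]
```

Call:
{"method": "step_arm", "body": {
  "plan": [
    [[26.8,18.2,0],0,0.3],
    [[26,18,0],0,0.3],
    [[0,0,40],0,0.3],
    [[0,0,35],0,0.3],
    [[0,0,0],0,0.3],
    [[0,0,0],0,0.3],
    [[0,0,0],0,0.3]
  ]
}}

```text
t: 13.25
eef_pos: [0.6506, -0.0352, 0.0926]
ee_rot: [-0.0, 1.0, 0.023, 0.002]
ft_force: [-0.4, -0.7, -0.2]
opening: 0.0376
grasp_force: 60.5
```

```bash
python3 - <<'E'
from seats import *
s=env.sense();T=rot(s['ee_rot']);P=s['eef_pos'];print(P,'to seat2',T.T@(np.array([.6494,-.0343,.0628])-P)*1e3)
c,p,Q=snap('wrist')
a=np.linspace(0,2*np.pi,60)
pts=np.array([proj(c,p,Q,P+T@np.array([.02*np.cos(t),.02*np.sin(t),-.017])) for t in a]);print('held pred top',pts.min(0),pts.max(0),pts.mean(0))
# specimen brightness/ top edges along the column and row through centre
g=c['frame'].max(2);u,v=pts.mean(0).round().astype(int);print(g[235:400:3,u+20].tolist())
E
```

```text
[ 0.6506 -0.0352  0.0926] to seat2 [-1.2464 -0.9819 29.8175]
held pred top [264.1714 277.109 ] [367.9292 368.6131] [316.0492 323.0756]
[160, 150, 162, 160, 161, 161, 161, 173, 30, 28, 31, 34, 32, 32, 34, 52, 57, 54, 55, 53, 54, 55, 50, 55, 52, 54, 54, 54, 51, 52, 56, 53, 55, 51, 50, 51, 52, 52, 52, 49, 52, 48, 47, 29, 27, 26, 47, 47, 46, 51, 49, 50, 48, 45, 47]
```

Call:
{"method": "step_arm", "body": {
  "plan": [
    [[-1.2,-1,10],0,0.3],
    [[0,0,8],0,0.3],
    [[0,0,6],0,0.3],
    [[0,0,4],0,0.3],
    [[0,0,0],0,0.3],
    [[0,0,0],0,0.3]
  ]
}}

```text
t: 13.9
eef_pos: [0.6475, -0.0349, 0.0628]
ee_rot: [-0.0, 1.0, 0.023, -0.0]
ft_force: [-4.8, 0.7, 9.1]
opening: 0.0381
grasp_force: 61.6
```

Call:
{"method": "step_arm", "body": {
  "plan": [
    [[1,0,-0.5],0,0.3],
    [[0.5,0,0],0,0.3],
    [[0,0,0],0,0.3],
    [[0,0,0],0,0.3]
  ]
}}

```text
t: 14.3
eef_pos: [0.6492, -0.0351, 0.0629]
ee_rot: [-0.0, 1.0, 0.023, -0.0]
ft_force: [-4.3, 1.1, 5.2]
opening: 0.0377
grasp_force: 61.0
```

Call:
{"method": "step_arm", "body": {
  "plan": [
    [[0,0,0],0,0.7],
    [[0,0,0],0,0.7],
    [[0,0,0],0,0.7],
    [[0,0,-30],0,0.7],
    [[0,0,-50],0,0.7],
    [[0,0,-40],0,0.7],
    [[-20,-40,0],0,0.7],
    [[-20,0,0],0,0.7]
  ]
}}

```text
t: 15.1
eef_pos: [0.6084, 0.0092, 0.184]
ee_rot: [-0.002, 1.0, 0.026, 0.001]
ft_force: [0.8, 0.6, -0.6]
opening: 0.0594
grasp_force: 0.0
```

Call:
{"method": "step_arm", "body": {
  "plan": [
    [[-15,0,0],0,0.7],
    [[0,0,0],0,0.7],
    [[0,0,0],0,0.7],
    [[0,0,0],0,0.7]
  ]
}}

```text
t: 15.5
eef_pos: [0.5936, 0.0024, 0.1828]
ee_rot: [0.0, 1.0, 0.023, 0.0]
ft_force: [-0.5, -0.1, -0.3]
opening: 0.0597
grasp_force: 0.0
```

```bash
python3 - <<'E'
from seats import *
s=env.sense();T=rot(s['ee_rot']);P=s['eef_pos'];print(P)
c,p,Q=snap('wrist','w6.png')
for X in [(.5296,-.0402,.08),(.5895,-.0372,.08),(.6494,-.0344,.08)]: print(proj(c,p,Q,X))
E
```

```text
[0.5936 0.0024 0.1828]
[369.516  317.1386]
[372.6848 241.2056]
[376.6307 153.9858]
```

View pics/w6.png

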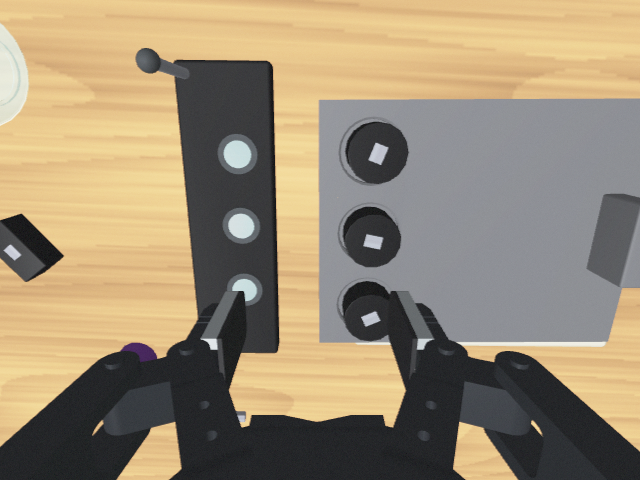

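All three seats are filled: tops at (377,153), (372,240) and (367,318). The far pin's ball is at (148,60) and its base at (187,73). Next I measure the pins and the handle.

```bash
python3 - <<'E'
from seats import *
from types import SimpleNamespace
c,p,Q=snap('wrist');M=np.array(c['mount'])
def cam(P,th):
    T=np.array([[np.cos(th),np.sin(th),0],[np.sin(th),-np.cos(th),0],[0,0,-1]]);return P+T@M[:3,3],T@M[:3,:3]
L=[('w6',(.5936,.0024,.1828),.046,[('far ball',(148,60),.086),('far base',(187,74),.02),('l2',(238,154),.02),('l1',(241,226),.02),('handle top fr',(606,193),.095),('front edge',(319.5,100),.06),('front edge n',(319.5,340),.06)]),
('w4',(.5065,.0028,.1821),.045,[('near ball',(179,292),.086),('near base',(206,262),.02),('l2',(235.5,33),.02),('l1',(240,118),.02),('l0',(244,194),.02)]),
('w1',(.4614,.1873,.2315),.0334,[('near ball',(422,224),.086),('near base',(404,209),.02)]),
('w3',(.5194,-.0078,.1597),.038,[('near ball',(154,325),.086),('near base',(184,286),.02)])]
for n,P,th,pts in L:
    pc,Qc=cam(np.array(P),th)
    for k,uv,z in pts: print(n,k,onz(c,pc,Qc,uv,z))
bx=np.array([-.0478,.9989]);s1=np.array([.5895,-.0373]);print('front',s1+.038*bx,'handle',s1-.177*bx)
E
```

```text
w6 far ball [0.6981 0.107  0.086 ]
w6 far base [0.6977 0.1062 0.02  ]
w6 l2 [0.6394 0.0684 0.02  ]
w6 l1 [0.5785 0.067  0.02  ]
w6 handle top fr [ 0.6331 -0.1789  0.095 ]
w6 front edge [0.6817 0.0044 0.06  ]
w6 front edge n [ 0.495  -0.0045  0.06  ]
w4 near ball [0.4603 0.0989 0.086 ]
w4 near base [0.457  0.0988 0.02  ]
w4 l2 [0.6402 0.0688 0.02  ]
w4 l1 [0.5804 0.0665 0.02  ]
w4 l0 [0.5197 0.0643 0.02  ]
w1 near ball [0.4588 0.1017 0.086 ]
w1 near base [0.4555 0.1011 0.02  ]
w3 near ball [0.4603 0.0982 0.086 ]
w3 near base [0.4574 0.1012 0.02  ]
front [0.5877 0.0007] handle [ 0.598  -0.2141]
```

Call:
{"method": "step_arm", "body": {
  "plan": [
    [[-1,44,0],0,0.6],
    [[-1,44,0],0,0.6],
    [[-1,43,0],0,0.6],
    [[-1,43,0],0,0.6],
    [[-1,42,0],0,0.6],
    [[0,0,0],0,0.6],
    [[0,0,0],0,0.6],
    [[0,0,0],0,0.6]
  ]
}}

```text
t: 16.4
eef_pos: [0.598, -0.2121, 0.1824]
ee_rot: [-0.001, 1.0, 0.023, -0.0]
ft_force: [0.4, 0.3, 0.1]
opening: 0.0514
grasp_force: 0.0
```

```bash
python3 - <<'E'
from seats import *
s=env.sense();T=rot(s['ee_rot']);P=s['eef_pos'];print(P,T.round(3).tolist(),s['qpos'],'d',T.T@(np.array([.598,-.2141,.068])-P)*1e3)
c,p,Q=snap('wrist','w7.png')
u=np.array([.9989,.0478,0]);v=np.array([-.0478,.9989,0]);h=np.array([.598,-.2141,.095])
print([proj(c,p,Q,h+a*.03*u+b*.008*v).round(1).tolist() for a in(-1,1) for b in (-1,1)])
cs,ps,Qs=snap('side');print('bottle',onz(cs,ps,Qs,(351,165),.03))
E
```

```text
[ 0.598  -0.2121  0.1824] [[0.999, 0.047, -0.0], [0.047, -0.999, 0.001], [-0.0, -0.001, -1.0]] [ 0.0184  0.5032  0.3569  1.6301 -0.1971  1.0444 -1.09  ] d [ -0.0475   2.127  114.436 ]
[[331.4, 281.9], [307.9, 282.0], [332.4, 195.0], [307.1, 195.0]]
bottle [ 0.5819 -0.4321  0.03  ]
```

View pics/w7.png

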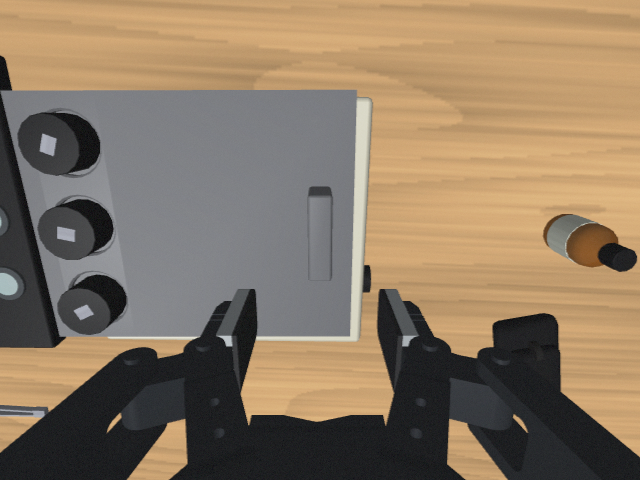

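The handle's top is at (308–332, 195–280), matching the prediction. The dark spot at (367,278) lies clear of the fingers' path if I narrow the opening.

Call:
{"method": "step_arm", "body": {
  "plan": [
    [[0,2,40],0,0.5],
    [[0,0,35],0,0.48],
    [[0,0,15],0,0.48],
    [[0,0,0],0,0.48],
    [[0,0,0],0,0.48],
    [[0,0,0],0,0.48]
  ]
}}

```text
t: 17.1
eef_pos: [0.5989, -0.2158, 0.0947]
ee_rot: [0.0, 1.0, 0.023, 0.001]
ft_force: [0.4, -0.4, -0.4]
opening: 0.0411
grasp_force: 0.0
```

```bash
python3 - <<'E'
from seats import *
s=env.sense();T=rot(s['ee_rot']);P=s['eef_pos'];print(P,s['ft_force'],'d',T.T@(np.array([.598,-.2141,.068])-P)*1e3)
E
```

```text
[ 0.5989 -0.2158  0.0947] [ 0.3803 -0.4398 -0.3744] d [-0.938  -1.7196 26.7101]
```

Call:
{"method": "step_arm", "body": {
  "plan": [
    [[-1,-1.7,14],0,0.48],
    [[0,0,12],0,0.48],
    [[0,0,0],0,0.48],
    [[0,0,0],0,0.3],
    [[0,0,0],0,0.2],
    [[0,0,0],0,0.1],
    [[0,0,0],0,0.05],
    [[0,0,0],0,0.05]
  ]
}}

```text
t: 17.9
eef_pos: [0.5967, -0.2141, 0.0672]
ee_rot: [0.0, 1.0, 0.023, 0.0]
ft_force: [-0.5, -0.0, 2.8]
opening: 0.0153
grasp_force: 59.2
```

Call:
{"method": "step_arm", "body": {
  "plan": [
    [[0,0,0],0,0.05],
    [[0,0,0],0,0.05]
  ]
}}

```text
t: 18.1
eef_pos: [0.5967, -0.2141, 0.0672]
ee_rot: [0.0, 1.0, 0.023, 0.0]
ft_force: [-1.4, -1.4, 3.8]
opening: 0.0151
grasp_force: 59.4
```

Call:
{"method": "step_arm", "body": {
  "plan": [
    [[0,-3,0],0,0.05],
    [[0,-5,0],0,0.05],
    [[0,-6,0],0,0.05],
    [[0,-7,0],0,0.05],
    [[0,-7,0],0,0.05],
    [[0,-7,0],0,0.05],
    [[0,-5,0],0,0.05],
    [[0,-3,0],0,0.05]
  ]
}}

```text
t: 18.9
eef_pos: [0.5949, -0.1722, 0.0672]
ee_rot: [0.001, 1.0, 0.022, 0.001]
ft_force: [0.2, -6.5, 0.9]
opening: 0.0152
grasp_force: 59.3
```

Call:
{"method": "step_arm", "body": {
  "plan": [
    [[0,-3,0],0,0.05],
    [[0,-5,0],0,0.05],
    [[0,-6,0],0,0.05],
    [[0,-7,0],0,0.05],
    [[0,-6,0],0,0.05],
    [[0,-4,0],0,0.05],
    [[0,-2,0],0,0.05],
    [[0,0,0],0,0.05]
  ]
}}

```text
t: 19.7
eef_pos: [0.5936, -0.1393, 0.0673]
ee_rot: [0.001, 1.0, 0.022, 0.001]
ft_force: [0.1, -4.9, 2.3]
opening: 0.0149
grasp_force: 59.3
```

Call:
{"method": "step_arm", "body": {
  "plan": [
    [[0,-3,0],0,0.05],
    [[0,-5,0],0,0.05],
    [[0,-6,0],0,0.05],
    [[0,-6,0],0,0.05],
    [[0,-5,0],0,0.05],
    [[0,-2,0],0,0.05],
    [[0,-1,0],0,0.05],
    [[0,0,0],0,0.05]
  ]
}}

```text
t: 20.5
eef_pos: [0.5925, -0.112, 0.0674]
ee_rot: [0.001, 1.0, 0.022, 0.001]
ft_force: [0.8, -6.0, 3.6]
opening: 0.015
grasp_force: 59.5
```

Call:
{"method": "step_arm", "body": {
  "plan": [
    [[0,0,0],0,0.05],
    [[0,0,0],0,0.05],
    [[0,0,0],0,0.05]
  ]
}}

```text
t: 20.8
eef_pos: [0.5925, -0.112, 0.0674]
ee_rot: [0.001, 1.0, 0.022, 0.001]
ft_force: [0.3, -6.6, 3.8]
opening: 0.0149
grasp_force: 59.5
```

```bash
python3 - <<'E'
from seats import *
s=env.sense();T=rot(s['ee_rot']);P=s['eef_pos'];print(P,T.round(3).tolist(),s['ft_force'],s['ft_torque'])
c,p,Q=snap('side')
print([proj(c,p,Q,X).round(1).tolist() for X in [(.458,.1,.09),(.698,.1065,.09)]])
b=c['frame']
cv2.imwrite('pics/s8.png',cv2.resize(b[190:340,190:390],None,fx=4,fy=4,interpolation=cv2.INTER_CUBIC))
E
```

```text
[ 0.5925 -0.112   0.0674] [[0.999, 0.044, 0.002], [0.044, -0.999, -0.002], [0.002, 0.003, -1.0]] [ 0.266  -6.6242  3.8078] [-1.4334 -0.0615  0.0221]
[[325.5, 305.3], [211.8, 275.5]]
```

View pics/s8.png

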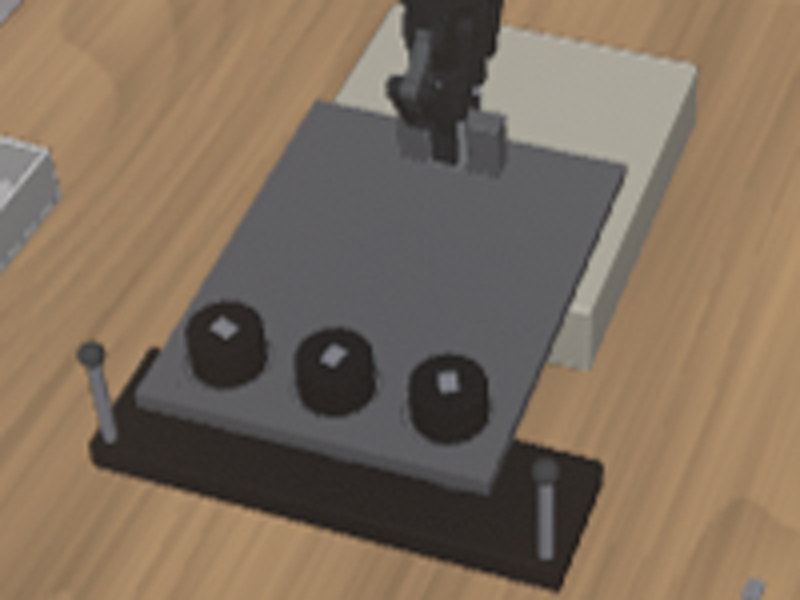

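The crop shows the board's front edge running (135,397)–(490,485). The pins' line at that height runs (135,397)–(490,489), so the board is aligned to within about 2 mm, level, and the mounts are upright. One last small nudge.

Call:
{"method": "step_arm", "body": {
  "plan": [
    [[0,-1,0],0,0.05],
    [[0,0,0],0,0.05],
    [[0,0,0],0,0.05],
    [[0,0,0],0,0.05],
    [[0,0,0],0,0.05]
  ]
}}

```text
t: 21.35
eef_pos: [0.5925, -0.1113, 0.0675]
ee_rot: [0.001, 1.0, 0.022, 0.001]
ft_force: [0.2, -6.9, 3.7]
opening: 0.0149
grasp_force: 59.6
```

```bash
python3 -c "
from workcell import env
print(env.sense()['eef_pos'],env.sign_off())"
```

```text
the job is handed in; nothing more can be done
[ 0.59246025 -0.11131452  0.06746435] None
```

Job handed in at 21.4 s (no verdict was returned): both loose mounts are in their seats, and the board is still gripped, level on the stand, with its front edge about 2 mm or less from the pins' line by my camera measurement.

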